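# Find the socket key for a microscope's covered nut

### The job

Slide the black cover on top of the low microscope base unit fully open, to its stop, so that the hex nut in the well under it is free. Then find which of the three T-handled socket keys fits that nut: one is the right size, a key that is wrong will not go down over it; stand every key that does not fit back upright in the key tray. Finish holding the fitting key in the gripper, upright and seated fully down over the nut, do not let go of it, and leave the other things on the bench where they stand.

Things in the scene. Friction and masses are not known exactly. Their poses are not given: they have to be found in the camera images.
- well_floor (a point): Centre of the floor of the round well in the low cream base unit, on the nut's axis, 18 mm above the bench; z up, axes those of the unit, which is fixed. The steel hex nut stands here, 12 mm tall, two of its six flats facing along y; it is 15, 21 or 27 mm across flats, differently each time. A key fits with its cross bar along y, or turned 60 or 120 degrees from that, and its foot then comes down to this floor.
- well_rim (a point): Centre of the well's mouth, level with the unit's top face, 18 mm above well_floor, same axes. The well is 4 mm wider than the outer diameter of the fitting key. A key too small stops on the nut's top, foot 10 to 12 mm above well_floor; one too large stops on this rim. Top face: x -74 to +80, y -60 to +150 mm; behind it to x = +190 a block 26 mm higher.
- cover (a joint): Sliding of the black cover plate (66 x 64 x 4 mm, lying on the unit's top face over the well): 0 covers the well centrally, 0.07 m is fully open against its stop; it grows along +y of well_floor's frame. It starts between 0 and 0.015, rubs with about 1.5 N and stays where it is left.
- cover_grip (a point): Centre of the upper face of the bare-metal block-shaped grip that stands in the middle of the cover plate: 16 mm wide (x), 26 mm long (y), 30 mm tall above the plate; axes as for well_floor. This point is 52.5 mm above well_floor (70.5 mm above the bench); it moves with the cover.
- tray_floor (a point): Centre of the floor of the fixed grey key tray, 5 mm above the bench; z up, x along the tray. Tray 265 x 80 mm; rims and two dividers 5 mm thick and 12 mm high: three pockets about 80 x 70 mm, centres at x = -85, 0 and +85 mm, one key in each, cross bars roughly along y.
- key_15_mid (a point): T-handled steel socket key for a 15 mm nut (across flats): socket 24.5 mm in outer diameter, about 120 g. Stands upright, socket down, in any one of the tray's pockets. Point: on its axis half-way up, 41 mm above the foot; z up, x along the cross bar. All keys are 82 mm tall: socket up to 34 mm, then a 12 mm shank.
- key_21_mid (a point): T-handled steel socket key for a 21 mm nut (across flats): socket 31.4 mm in outer diameter, about 170 g. Stands upright, socket down, in any one of the tray's pockets. Point: on its axis half-way up, 41 mm above the foot; z up, x along the cross bar. All keys: cross bar 64 mm long, 16 mm wide, 66 to 82 mm above the foot; grip across its middle.
- key_27_mid (a point): T-handled steel socket key for a 27 mm nut (across flats): socket 38.3 mm in outer diameter, about 230 g. Stands upright, socket down, in any one of the tray's pockets. Point: on its axis half-way up, 41 mm above the foot; z up, x along the cross bar. All keys: hex hole 28 mm deep, 2 mm wider than its nut, two flats facing along the bar.
- objective: Bystander, to be left alone: microscope objective lens of bare metal, 28 mm across and 42 mm tall, standing on the bench. Origin: centre of its underside.
- dish: Bystander, to be left alone: flat clear closed dish, 90 mm across, 15 mm tall. Origin: centre of its underside.
- beaker: Bystander, to be left alone: open glass beaker, 70 mm across, 90 mm tall. Origin: centre of its underside.
Not all that is in view belongs to the job. What is shaped like the part that bears key_15_mid but orange is not meant.

How it is judged:
By the outcome, as a careful person would: the job done as asked, in the order asked, and still so for the second after the job is handed in, while the arm keeps its last pose, push and grip.
It also fails if it takes over 64 s, if anything falls off the work surface, if the arm or the gripper's body presses on something with over 40 N, if the wrist force passes 120 N, or if a joint passes its speed limit or range.

### The arm

A 6-joint arm with a two-finger parallel gripper is mounted at the origin on the work surface. World frame = base frame: x ahead of the robot, y to its left, z up, the work surface at z = 0. Lengths are in m, angles in rad, forces in N, time in s.
With the tool pointing down it reaches from about 0.35 to 0.775 m from the base axis. Payload 7.3 kg.
Tool frame: the origin (TCP) lies at the very end of the fingers, on their centre line; the grasp point (between the pads) lies 19 mm behind it; z points along the fingers, y is the line along which they close (so a half turn about z gives the same grasp; the last joint's range is limited). The gripper opens to 92 mm and grips with 3 to 60 N. Pads are 19 mm wide; open, the fingers measure 130 mm over their backs; the gripper's body (75 mm by 190 mm) begins 47 mm behind the grasp point.
Start: joints at [-1.327, 0.342, 1.524, -0, 1.275, -0.146], TCP at [0.2, -0.486, 0.227] pointing down, gripper open.
Joint ranges: [-2.53, 2.53], [-0.77, 2.02], [0.04, 2.7], [-1, 4.14], [0.28, 2.66], [-3.11, 3.11]. Speed limits (rad/s): [2.57, 2.57, 3.14, 3.14, 3.14, 3.14].

### API

Orientations are given as [roll, pitch, yaw] about the fixed x, y, z axes, in that order (R = Rz(yaw) Ry(pitch) Rx(roll)).
In Python, from cell import observe, read_camera, get_calibration, hand_in, search_frame gives the robot as it stands.
- The arm moves only by the tool step_arm, never from a script. Its argument "commands" is a list of rows, each an object with "translation": the shift along the tool's x, y, z in mm, a list of three; "roll": the turn about the tool's z in rad. In form: [{"translation": [x, y, z], "roll": roll}, ...]. A call has 1 to 20 rows; each row shifts and turns the commanded pose from where the row before left it, along the tool's axes as they then stand; what a row does not reach is not made up. A row lasts 1/12 s, in which the tool goes at most 41.7 mm and 7.16 degrees, less where a joint would pass 70% of its speed; a pose out of reach is approached as far as the arm can. A call is refused whole if a number of a shift passes 41.7 or a number of a turn 0.125, either way. A call with a gripper value outside its range is refused whole. "fingers" is the opening, from 0 (shut) to 1 (fully open), set as the call begins (left out, the last holds). The fingers move at their own pace and stop on an object; "grip_force" is the grip in N (left out, the last holds). Time passes only in rows, so rows that do not move let the fingers close. It gives the time, the measured TCP pose, the force, the opening and the grip force at its end, in the units of the state.
- observe(): the state, without advancing time (a new reading comes with each control period).
- read_camera(name): name is "scene" or "top" or "wrist"; returns the picture (420x560x3 uint8, red, green, blue); there is no depth.
- get_calibration(name): a dict with "camera_matrix" (3x3 intrinsics, pixels), "world_from_camera" (4x4, takes a point from camera to world coordinates). Camera axes: x right, y up, looking along -z (the intrinsics and any distortion apply to the point x, -y, -z); pixel columns grow to the right and rows downward; lengths in m; the calibration is good to about 2 mm. A picture is of the moment at which its call begins: read the wrist's pose just before it. get_calibration takes no time and is no camera call; for the wrist camera it gives the pose at the moment of the call.
- hand_in(): hands the job in; it is judged then, once.
Trained networks look in the newest picture that a camera, given by its name, has taken for a name from the list of things; names that differ only in an ending like _2 or _b are one class to them, and where a whole thing is asked for, a point or a joint stands for the part that bears it (a point fixed in the world has none). Each returns a list of dicts, best first, with "confidence" (0 to 1); they miss things now and then, are a little off and sometimes report something else, mostly with a low value. They report only what shows in the picture. A call takes as long as a camera call. They do not tell look-alikes from the thing itself.
- search_frame(camera, name): "at" ([x, y, z] in m, in world coordinates, good to about 4 mm: the middle of the surface that is visible of it).
The state is a dict: "time": time; "qpos": joint angles; "qvel": joint speeds; "joint_efforts": joint torques, N m; "tool_pos": TCP position; "tool_rot": TCP orientation; "contact_force": force on the tool from outside, world axes, zero at the start; "torque": the same for the moment, N m; "opening": finger opening in m; "grip_force": force on a finger pad.
Only numpy, scipy, OpenCV 4.12 (cv2) and the standard library are available. Lean on these libraries where they do the work, as an engineer would, in place of code of your own. Each camera call takes 0.05 s, during which the arm holds its last target. There are 200 camera calls.

## Working session

There is one attempt and no reset: what is moved stays moved. The work goes in short steps, Python scripts to look and compute and a tool call to move; the robot and the scene stay as the last step left them, time stands still between calls to the robot, and variables do not carry over. Pictures are saved under pics/ and viewed, at most 10 in all, crops included, and the job is handed in when it is done.

Besides the shell and the picture viewer there is one more tool, called after "Request:" as name(argument=value, ...), one argument or row to a line, values as JSON. step_arm: Moves the arm, as the interface text tells. Its arguments: {"type":"object","properties":{"commands":{"type":"array"},"fingers":{"type":"number"},"grip_force":{"type":"number"}},"required":["commands"]}

```bash
mkdir -p pics
python3 - <<'E'
from cell import *
import cv2,numpy as np
for c in ["top","scene"]:
    im=read_camera(c); cv2.imwrite(f"pics/{c}0.png",im[:,:,::-1])
    k=get_calibration(c); print(c,np.round(k["camera_matrix"],1).tolist(),np.round(k["world_from_camera"],4).tolist(), k.keys())
    for n in ["cover","cover_grip","key_15_mid","key_21_mid","key_27_mid","well_floor","tray_floor","objective","dish","beaker"]:
        try: print(n,[(np.round(d["at"],3).tolist(),round(d["confidence"],2)) for d in search_frame(c,n)])
        except Exception as e: print(n,e)
s=observe(); print({k:np.round(v,3).tolist() for k,v in s.items()})
E
```

```text
top [[406.5, 0.0, 273.8], [0.0, 406.5, 205.1], [0.0, 0.0, 1.0]] [[0.0126, 0.9919, -0.1263, 0.3999], [-0.9996, 0.0157, 0.0236, 0.0381], [0.0254, 0.126, 0.9917, 1.0074], [0.0, 0.0, 0.0, 1.0]] dict_keys(['camera_matrix', 'world_from_camera'])
cover [([0.501, 0.072, 0.041], 0.56)]
cover_grip [([0.498, 0.07, 0.044], 0.86), ([0.455, -0.226, 0.083], 0.22)]
key_15_mid [([0.546, -0.214, 0.087], 0.85), ([0.59, -0.351, 0.082], 0.73), ([0.485, -0.346, 0.08], 0.63)]
key_21_mid [([0.619, -0.2, 0.085], 0.78)]
key_27_mid [([0.456, -0.225, 0.08], 0.67)]
well_floor [([0.551, 0.119, 0.04], 0.94)]
tray_floor [([0.54, -0.207, 0.001], 0.79)]
objective []
dish [([0.415, 0.402, 0.016], 0.92)]
beaker [([0.583, 0.368, 0.047], 0.64)]
scene [[421.3, 0.0, 276.2], [0.0, 421.3, 210.0], [0.0, 0.0, 1.0]] [[-0.8749, -0.338, 0.3469, 0.852], [0.4841, -0.5857, 0.6501, 0.6022], [-0.0165, 0.7367, 0.676, 0.6723], [0.0, 0.0, 0.0, 1.0]] dict_keys(['camera_matrix', 'world_from_camera'])
cover [([0.451, -0.088, 0.032], 0.74), ([0.504, 0.078, 0.043], 0.72)]
cover_grip [([0.509, 0.082, 0.039], 0.75)]
key_15_mid [([0.598, -0.346, 0.056], 0.84), ([0.552, -0.212, 0.074], 0.59)]
key_21_mid [([0.631, -0.198, 0.064], 0.85)]
key_27_mid [([0.463, -0.222, 0.042], 0.95)]
well_floor [([0.583, 0.146, 0.038], 0.75), ([0.417, 0.409, 0.016], 0.71)]
tray_floor [([0.565, -0.203, 0.002], 0.9)]
objective [([0.45, -0.088, 0.032], 0.68)]
dish [([0.418, 0.411, 0.014], 0.71)]
beaker [([0.579, 0.355, 0.055], 0.94)]
{'time': 1.1, 'qpos': [-1.327, 0.342, 1.524, 0.0, 1.275, -0.146], 'qvel': [0.0, -0.001, -0.0, 0.001, -0.002, -0.0], 'joint_efforts': [0.0, -43.114, -24.448, 0.072, 0.048, 0.0], 'tool_pos': [0.2, -0.486, 0.227], 'tool_rot': [3.142, -0.0, 0.39], 'contact_force': [-0.134, -0.603, 0.076], 'torque': [-0.023, 0.001, -0.09], 'grip_force': 0.0, 'opening': 0.092}
```

Run:
```python
import cv2
im=cv2.imread("pics/top0.png"); cv2.imwrite("pics/topc.png",cv2.resize(im[60:300,150:450],(800,640),interpolation=cv2.INTER_CUBIC)[:600])
```

```text
(no output)
```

View pics/top0.png

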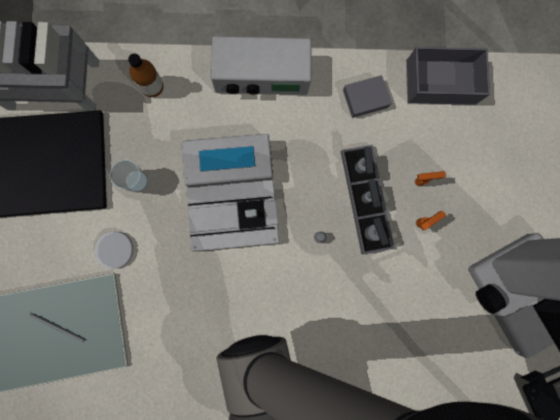

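View pics/scene0.png

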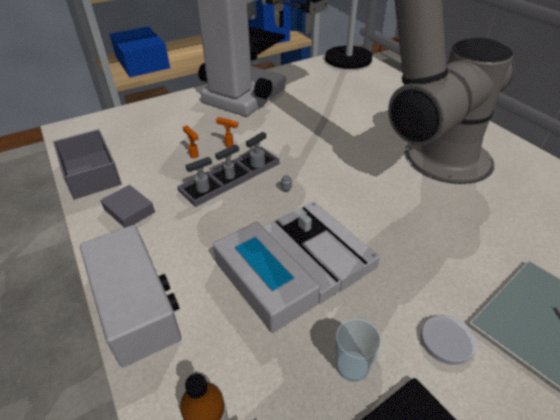

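The top view shows the unit at about (230,190), with the cover grip at (252,213). The tray keys are at (363,165), (370,197) and (376,233), the orange decoys at (430,178) and (430,218), and the objective at (320,237). The grey keys standing in the tray fit the description, and the orange ones do not. I'll turn the gripper and move the wrist camera over the unit.

Request:
step_arm(
  commands=[
    {"translation":[0,0,-8],"roll":-0.118},
    {"translation":[0,0,-8],"roll":-0.118},
    {"translation":[0,0,-8],"roll":-0.118},
    {"translation":[0,0,-8],"roll":-0.118},
    {"translation":[0,0,-8],"roll":-0.118},
    {"translation":[0,0,0],"roll":-0.118},
    {"translation":[0,0,0],"roll":-0.118},
    {"translation":[0,0,0],"roll":-0.118},
    {"translation":[0,0,0],"roll":-0.118},
    {"translation":[0,0,0],"roll":-0.118},
  ],
  fingers=1,
)

```text
time: 1.93
tool_pos: [0.1995, -0.4856, 0.2668]
tool_rot: [3.142, 0.0, 1.576]
contact_force: [0.4, 0.7, -0.3]
opening: 0.0919
grip_force: 0.0
```

Request:
step_arm(
  commands=[
    {"translation":[14,14,0],"roll":0},
    {"translation":[14,14,0],"roll":0},
    {"translation":[14,14,0],"roll":0},
    {"translation":[14,14,0],"roll":0},
    {"translation":[14,14,0],"roll":0},
    {"translation":[14,14,0],"roll":0},
    {"translation":[14,14,0],"roll":0},
    {"translation":[14,14,0],"roll":0},
    {"translation":[14,14,0],"roll":0},
    {"translation":[14,14,0],"roll":0},
    {"translation":[14,14,0],"roll":0},
    {"translation":[14,14,0],"roll":0},
    {"translation":[14,14,0],"roll":0},
    {"translation":[14,14,0],"roll":0},
    {"translation":[14,14,0],"roll":0},
    {"translation":[0,0,0],"roll":0},
  ],
)

```text
time: 3.27
tool_pos: [0.4115, -0.2738, 0.2668]
tool_rot: [3.141, -0.001, 1.572]
contact_force: [0.8, 0.2, -1.0]
opening: 0.0919
grip_force: 0.0
```

Run:
```python
from cell import *
import cv2,numpy as np
c="wrist"
s=observe(); print(s["time"],s["tool_pos"],s["tool_rot"])
k=get_calibration(c);im=read_camera(c); cv2.imwrite("pics/w1.png",im[:,:,::-1])
print(np.round(k["camera_matrix"],1).tolist(),np.round(k["world_from_camera"],4).tolist())
for n in ["key_15_mid","key_21_mid","key_27_mid","tray_floor"]:
    print(n,[(np.round(d["at"],3).tolist(),round(d["confidence"],2)) for d in search_frame(c,n)])
```

```text
3.2667 [ 0.4114835  -0.27375201  0.26678433] [ 3.14059561e+00 -7.19992056e-04  1.57247389e+00]
[[310.6, 0.0, 279.2], [0.0, 310.6, 213.0], [0.0, 0.0, 1.0]] [[1.0, -0.0025, -0.002, 0.4113], [0.003, 0.9513, 0.3082, -0.19], [0.0011, -0.3082, 0.9513, 0.4261], [0.0, 0.0, 0.0, 1.0]]
key_15_mid [([0.489, -0.346, 0.085], 0.83), ([0.589, -0.35, 0.076], 0.74), ([0.542, -0.215, 0.085], 0.58)]
key_21_mid [([0.623, -0.205, 0.09], 0.68)]
key_27_mid [([0.467, -0.228, 0.085], 0.66)]
tray_floor [([0.545, -0.209, 0.003], 0.65), ([0.465, -0.224, 0.081], 0.35)]
```

View pics/w1.png

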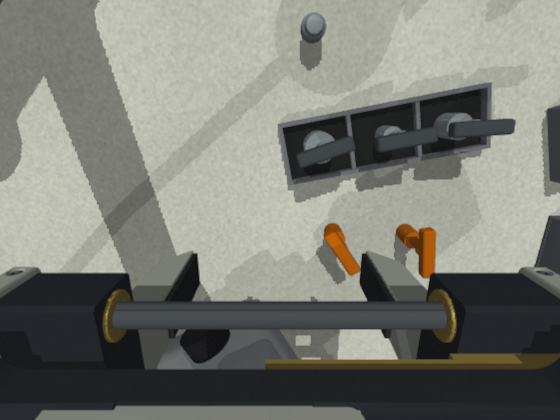

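The wrist view shows three dark keys in the tray at about (320,145), (390,135) and (455,125). Their sockets look large, small and medium from left to right. The orange decoys are at (340,245) and (415,245), and the objective is at (313,25). The bars actually run along the tray. Next I'll move over the unit.

Request:
step_arm(
  commands=[
    {"translation":[29,6,0],"roll":0},
    {"translation":[29,6,0],"roll":0},
    {"translation":[29,6,0],"roll":0},
    {"translation":[29,6,0],"roll":0},
    {"translation":[29,6,0],"roll":0},
    {"translation":[29,6,0],"roll":0},
    {"translation":[29,6,0],"roll":0},
    {"translation":[29,6,0],"roll":0},
    {"translation":[29,6,0],"roll":0},
    {"translation":[29,6,0],"roll":0},
    {"translation":[29,6,0],"roll":0},
    {"translation":[29,6,0],"roll":0},
    {"translation":[29,6,0],"roll":0},
    {"translation":[29,6,0],"roll":0},
    {"translation":[0,0,0],"roll":0},
    {"translation":[0,0,0],"roll":0},
  ],
)

```text
time: 4.85
tool_pos: [0.4942, 0.1303, 0.2664]
tool_rot: [-3.141, 0.0, 1.571]
contact_force: [0.0, -0.6, 0.5]
opening: 0.0916
grip_force: 0.0
```

```bash
cat > h.py <<'E'
from cell import *
import cv2,numpy as np
def snap(c,name):
    s=observe(); k=get_calibration(c); im=read_camera(c); cv2.imwrite(f"pics/{name}.png",im[:,:,::-1])
    np.savez(f"pics/{name}.npz",K=k["camera_matrix"],T=k["world_from_camera"]); print(round(s["time"],2),np.round(s["tool_pos"],4),np.round(s["tool_rot"],4)); return im
def px(name,uv,z):
    d=np.load(f"pics/{name}.npz");K,T=np.array(d["K"]),np.array(d["T"])
    uv=np.atleast_2d(uv).astype(float); r=np.c_[uv,np.ones(len(uv))]@np.linalg.inv(K).T
    r=(r*[1,-1,-1])@T[:3,:3].T; o=T[:3,3]; t=(z-o[2])/r[:,2]; return o+r*t[:,None]
def find(c,*ns):
    for n in ns: print(n,[(np.round(d["at"],4).tolist(),round(d["confidence"],2)) for d in search_frame(c,n)])
E
python3 - <<'E'
from h import *
snap("wrist","w2"); find("wrist","cover_grip","cover","well_floor")
E
```

```text
4.85 [0.4942 0.1303 0.2664] [-3.1412e+00  5.0000e-04  1.5714e+00]
cover_grip [([0.4967, 0.0767, 0.0451], 0.56)]
cover [([0.4987, 0.0719, 0.0395], 0.58)]
well_floor [([0.5588, 0.1305, 0.0389], 0.69)]
```

View pics/w2.png

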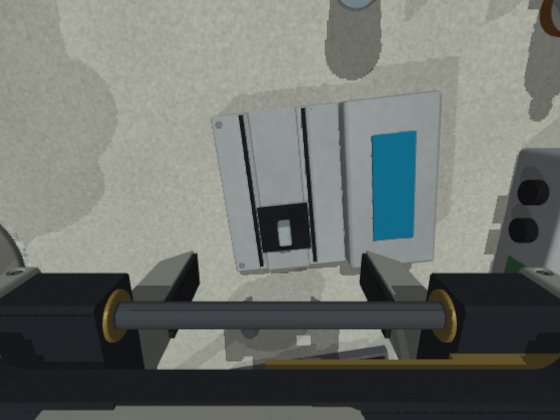

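Run:
```python
from h import *
im=cv2.imread("pics/w2.png"); cv2.imwrite("pics/w2c.png",cv2.resize(im[90:282,200:360],(500*1,600),interpolation=cv2.INTER_CUBIC))
a=px("w2",[(213,117),(236,272),(341,103)],.036);print(a)
d=a[0]-a[1];print(np.hypot(*d[:2]),np.arctan2(-d[0],d[1]))
```

```text
[[4.14932192e-01 2.08344788e-01 3.60000000e-02]
 [4.33939283e-01 1.50618780e-04 3.60000000e-02]
 [5.67336700e-01 2.24456422e-01 3.60000000e-02]]
0.20905999549038826 0.09104264091647471
```

View pics/w2c.png

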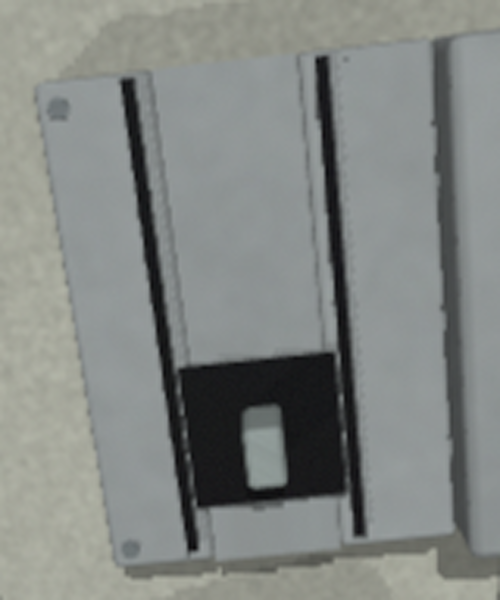

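The crop shows the cover plate at (180–345, 353–507) with its grip's bright top at (245–288, 430–490). The unit is turned about 0.095 rad.

Run:
```python
from h import *
f=lambda P:np.array(P)/3.125+[200,90]
a=px("w2",f([(37,83),(113,565),(435,40)]),.036)
d=a[0]-a[1];yaw=np.arctan2(-d[0],d[1]);e=a[2]-a[0];print(np.hypot(*d[:2]),yaw,np.arctan2(e[1],e[0]))
yaw=.095
R=np.array([[np.cos(yaw),-np.sin(yaw)],[np.sin(yaw),np.cos(yaw)]])
for q,l in zip(a,[(-.074,.15),(-.074,-.06),(.08,.15)]): print("well",q[:2]-R@l)
p=px("w2",f([(180,368),(333,353),(345,493),(198,507)]),.0405);g=px("w2",f([(245,430),(282,428),(288,487),(250,490)]),.0705)
for q in(p,g):print(q[:,:2],"mean",q.mean(0)[:2])
```

```text
0.20783617664920243 0.09960356488426733 0.10402556637817519
well [0.50146949 0.06654169]
well [0.50221649 0.06878871]
well [0.49978356 0.06776315]
[[0.46648621 0.0960579 ]
 [0.52978201 0.1026613 ]
 [0.53681773 0.03959659]
 [0.47307875 0.03281843]] mean [0.50154118 0.06778355]
[[0.49355706 0.07998187]
 [0.50800153 0.08084494]
 [0.51071603 0.05576458]
 [0.49557994 0.05443061]] mean [0.50196364 0.0677555 ]
```

Request:
step_arm(
  commands=[
    {"translation":[-15.5,2,0],"roll":-0.025},
    {"translation":[-15.5,2,0],"roll":-0.025},
    {"translation":[-15.5,2,0],"roll":-0.025},
    {"translation":[-15.5,2,0],"roll":-0.025},
    {"translation":[0,0,20],"roll":0},
    {"translation":[0,0,20],"roll":0},
    {"translation":[0,0,20],"roll":0},
    {"translation":[0,0,20],"roll":0},
    {"translation":[0,0,20],"roll":0},
    {"translation":[0,0,0],"roll":0},
    {"translation":[0,0,0],"roll":0},
  ],
)

```text
time: 5.97
tool_pos: [0.5039, 0.0675, 0.1665]
tool_rot: [-3.14, -0.0, 1.668]
contact_force: [0.2, -0.7, 0.6]
opening: 0.0919
grip_force: 0.0
```

Request:
step_arm(
  commands=[
    {"translation":[0,-2,20],"roll":0},
    {"translation":[0,0,20],"roll":0},
    {"translation":[0,0,20],"roll":0},
    {"translation":[0,0,20],"roll":0},
    {"translation":[0,0,20],"roll":0},
    {"translation":[0,0,10],"roll":0},
    {"translation":[0,0,10],"roll":0},
    {"translation":[0,0,0],"roll":0},
  ],
)

```text
time: 6.63
tool_pos: [0.5023, 0.068, 0.0462]
tool_rot: [-3.141, 0.0, 1.669]
contact_force: [-0.8, 0.1, 0.2]
opening: 0.0915
grip_force: 0.0
```

Request:
step_arm(
  commands=[
    {"translation":[0,0,0],"roll":0},
    {"translation":[0,0,0],"roll":0},
    {"translation":[0,0,0],"roll":0},
    {"translation":[0,0,0],"roll":0},
    {"translation":[0,0,0],"roll":0},
    {"translation":[0,0,0],"roll":0},
    {"translation":[0,0,0],"roll":0},
    {"translation":[0,0,0],"roll":0},
  ],
  fingers=0,
  grip_force=15,
)

```text
time: 7.3
tool_pos: [0.5024, 0.0682, 0.0468]
tool_rot: [3.141, 0.0, 1.67]
contact_force: [0.2, 0.7, -0.6]
opening: 0.0429
grip_force: 0.0
```

Request:
step_arm(
  commands=[
    {"translation":[0,0,0],"roll":0},
    {"translation":[0,0,0],"roll":0},
    {"translation":[0,0,0],"roll":0},
    {"translation":[0,0,0],"roll":0},
    {"translation":[0,0,0],"roll":0},
    {"translation":[0,0,0],"roll":0},
  ],
)

```text
time: 7.8
tool_pos: [0.5008, 0.0681, 0.0465]
tool_rot: [-3.138, 0.0, 1.67]
contact_force: [-5.5, 0.2, 4.8]
opening: 0.0159
grip_force: 15.0
```

Request:
step_arm(
  commands=[
    {"translation":[6,0,0],"roll":0},
    {"translation":[6,0,0],"roll":0},
    {"translation":[6,0,0],"roll":0},
    {"translation":[6,0,0],"roll":0},
    {"translation":[6,0,0],"roll":0},
    {"translation":[6,0,0],"roll":0},
    {"translation":[6,0,0],"roll":0},
    {"translation":[6,0,0],"roll":0},
    {"translation":[6,0,0],"roll":0},
    {"translation":[6,0,0],"roll":0},
    {"translation":[0,0,0],"roll":0},
  ],
)

```text
time: 8.72
tool_pos: [0.4942, 0.1286, 0.0465]
tool_rot: [-3.137, 0.0, 1.671]
contact_force: [-7.2, 0.4, 5.3]
opening: 0.0157
grip_force: 15.0
```

Request:
step_arm(
  commands=[
    {"translation":[3,-0.4,0],"roll":0},
    {"translation":[3,0,0],"roll":0},
    {"translation":[2,0,0],"roll":0},
    {"translation":[2,0,0],"roll":0},
    {"translation":[1,0,0],"roll":0},
    {"translation":[1,0,0],"roll":0},
    {"translation":[0,0,0],"roll":0},
  ],
)

```text
time: 9.3
tool_pos: [0.4931, 0.1378, 0.0465]
tool_rot: [-3.137, 0.003, 1.671]
contact_force: [-5.3, -11.4, 5.0]
opening: 0.0157
grip_force: 15.0
```

Request:
step_arm(
  commands=[
    {"translation":[0,0,0],"roll":0},
    {"translation":[0,0,0],"roll":0},
    {"translation":[0,0,0],"roll":0},
    {"translation":[0,0,0],"roll":0},
    {"translation":[0,0,0],"roll":0},
    {"translation":[0,0,0],"roll":0},
    {"translation":[0,0,-10],"roll":0},
    {"translation":[0,0,-15],"roll":0},
    {"translation":[0,0,-20],"roll":0},
    {"translation":[0,0,-20],"roll":0},
    {"translation":[0,0,-20],"roll":0},
    {"translation":[0,0,-20],"roll":0},
    {"translation":[0,0,-20],"roll":0},
    {"translation":[0,0,-10],"roll":0},
    {"translation":[0,0,0],"roll":0},
    {"translation":[0,0,0],"roll":0},
  ],
  fingers=1,
)

```text
time: 10.63
tool_pos: [0.4948, 0.1399, 0.1818]
tool_rot: [3.141, 0.0, 1.67]
contact_force: [-0.5, -0.6, -0.2]
opening: 0.0918
grip_force: 0.0
```

Run:
```python
from h import *
im=snap("wrist","w3"); find("wrist","cover_grip","well_floor")
cv2.imwrite("pics/w3c.png",cv2.resize(im[130:270,190:360,::-1],(728,600),interpolation=cv2.INTER_CUBIC))
```

```text
10.63 [0.4948 0.1399 0.1818] [3.1409e+00 1.0000e-04 1.6698e+00]
cover_grip [([0.4962, 0.1463, 0.0416], 0.75)]
well_floor [([0.5565, 0.1517, 0.0395], 0.9)]
```

View pics/w3c.png

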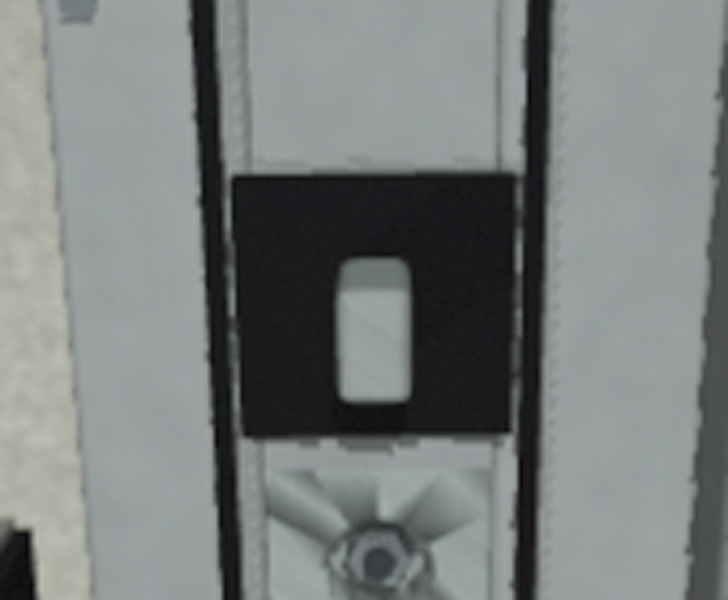

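The cover is open against its stop, and the nut is partly visible at crop (378,560). I'll shift along +y to see the whole well.

Request:
step_arm(
  commands=[
    {"translation":[15,0,0],"roll":0},
    {"translation":[15,0,0],"roll":0},
    {"translation":[15,0,0],"roll":0},
    {"translation":[15,0,0],"roll":0},
    {"translation":[0,0,0],"roll":0},
    {"translation":[0,0,0],"roll":0},
  ],
)

```text
time: 11.28
tool_pos: [0.4884, 0.1998, 0.1806]
tool_rot: [-3.14, 0.001, 1.671]
contact_force: [-0.6, -1.0, 0.3]
opening: 0.0918
grip_force: 0.0
```

Run:
```python
from h import *
im=snap("wrist","w4")
d=np.load("pics/w4.npz");T=d["T"];K=d["K"]
c=T[:3,:3].T@(np.array([.5012,.068,.03])-T[:3,3]);u=K@(c*[1,-1,-1]);u=u[:2]/u[2];print(u)
x,y=int(u[0])-40,int(u[1])-32; print(x,y)
cv2.imwrite("pics/w4c.png",cv2.resize(im[y:y+64,x:x+80,::-1],(750,600),interpolation=cv2.INTER_CUBIC))
```

```text
11.28 [0.4884 0.1998 0.1806] [-3.1396e+00  6.0000e-04  1.6713e+00]
[278.65369358 307.33786191]
238 275
```

View pics/w4c.png

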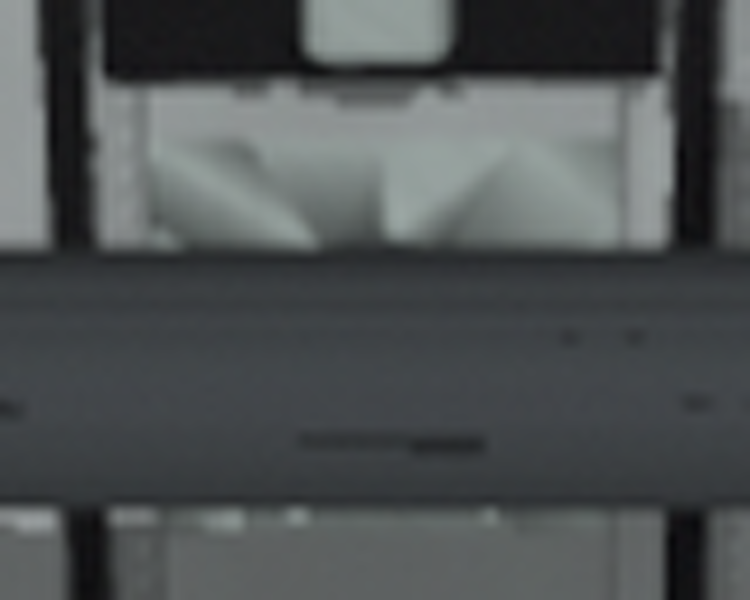

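I moved the wrong way: the gripper bar hides the well here. I'll go back in −y.

Request:
step_arm(
  commands=[
    {"translation":[-20,0,0],"roll":0},
    {"translation":[-20,0,0],"roll":0},
    {"translation":[-20,0,0],"roll":0},
    {"translation":[-20,0,0],"roll":0},
    {"translation":[-20,0,0],"roll":0},
    {"translation":[-20,0,0],"roll":0},
    {"translation":[-20,0,0],"roll":0},
    {"translation":[0,0,0],"roll":0},
    {"translation":[0,0,0],"roll":0},
  ],
)

```text
time: 12.08
tool_pos: [0.5027, 0.0589, 0.1814]
tool_rot: [-3.141, -0.0, 1.667]
contact_force: [-0.9, 0.9, -0.7]
opening: 0.0921
grip_force: 0.0
```

Run:
```python
from h import *
im=snap("wrist","w5")
d=np.load("pics/w5.npz");T=d["T"];K=d["K"]
c=T[:3,:3].T@(np.array([.5012,.068,.03])-T[:3,3]);u=K@(c*[1,-1,-1]);u=u[:2]/u[2];print(u)
x,y=int(u[0])-40,int(u[1])-32; print(x,y)
cv2.imwrite("pics/w5c.png",cv2.resize(im[y:y+64,x:x+80,::-1],(750,600),interpolation=cv2.INTER_CUBIC))
```

```text
12.08 [0.5027 0.0589 0.1814] [-3.1409 -0.      1.6667]
[278.45391289 188.63719425]
238 156
```

View pics/w5c.png

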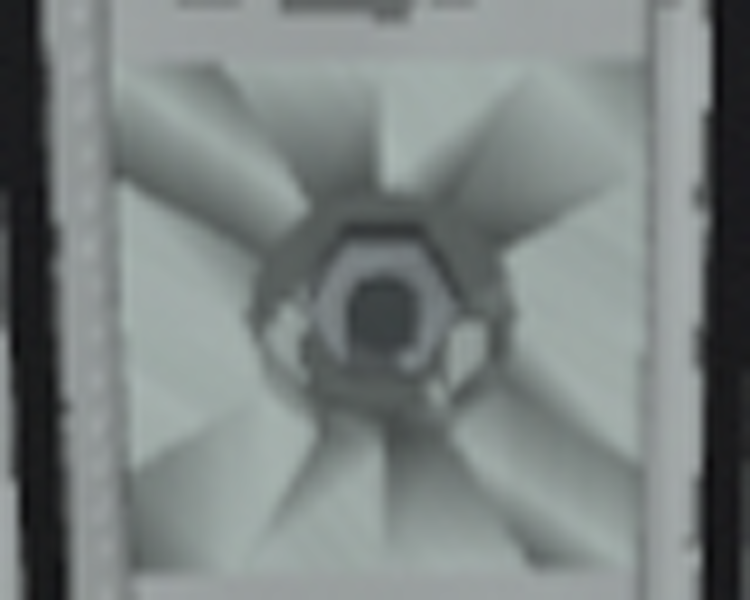

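The well mouth is about 27–28 mm across and the nut about 14.6 mm across flats (crop 238–372 px), so it is the 15 mm nut. The fitting key is the one with the thin socket in the middle pocket. I'll move over it for a confirming look.

Request:
step_arm(
  commands=[
    {"translation":[-27.6,1.5,-5],"roll":0},
    {"translation":[-27.6,1.5,-5],"roll":0},
    {"translation":[-27.6,1.5,-5],"roll":0},
    {"translation":[-27.6,1.5,-5],"roll":0},
    {"translation":[-27.6,1.5,-5],"roll":0},
    {"translation":[-27.6,1.5,-5],"roll":0},
    {"translation":[-27.6,1.5,-5],"roll":0},
    {"translation":[-27.6,1.5,-5],"roll":0},
    {"translation":[-27.6,1.5,0],"roll":0},
    {"translation":[-27.6,1.5,0],"roll":0},
    {"translation":[0,0,0],"roll":0},
  ],
)

```text
time: 13.05
tool_pos: [0.5455, -0.2166, 0.2212]
tool_rot: [3.141, 0.002, 1.667]
contact_force: [-1.0, 0.3, 0.1]
opening: 0.0915
grip_force: 0.0
```

Request:
step_arm(
  commands=[
    {"translation":[0,0,0],"roll":0.121},
    {"translation":[0,0,0],"roll":0.121},
    {"translation":[0,0,0],"roll":0.121},
    {"translation":[0,0,0],"roll":0.121},
    {"translation":[0,0,0],"roll":0.121},
    {"translation":[0,0,0],"roll":0.121},
    {"translation":[0,0,0],"roll":0.121},
    {"translation":[0,0,0],"roll":0.121},
    {"translation":[0,0,0],"roll":0.121},
    {"translation":[0,0,0],"roll":0.121},
    {"translation":[0,0,0],"roll":0.121},
    {"translation":[0,0,0],"roll":0.121},
    {"translation":[0,0,0],"roll":0},
    {"translation":[0,0,0],"roll":0},
  ],
)

```text
time: 14.22
tool_pos: [0.5451, -0.2118, 0.2216]
tool_rot: [-3.141, 0.0, 0.223]
contact_force: [0.3, -0.9, 0.0]
opening: 0.0919
grip_force: 0.0
```

Run:
```python
from h import *
im=snap("wrist","w6");find("wrist","key_15_mid","key_21_mid","key_27_mid")
d=np.load("pics/w6.npz");T=d["T"];K=d["K"]
c=T[:3,:3].T@(np.array([.544,-.214,.085])-T[:3,3]);u=K@(c*[1,-1,-1]);u=u[:2]/u[2];print(u)
x,y=190,80; print(x,y)
cv2.imwrite("pics/w6c.png",cv2.resize(im[y:y+150,x:x+200,::-1],(800,600),interpolation=cv2.INTER_CUBIC))
```

```text
14.22 [ 0.5451 -0.2118  0.2216] [-3.1412e+00  3.0000e-04  2.2260e-01]
key_15_mid [([0.5468, -0.2183, 0.0855], 0.93), ([0.5968, -0.3491, 0.076], 0.84), ([0.5011, -0.3583, 0.0401], 0.8)]
key_21_mid [([0.6287, -0.205, 0.0888], 0.88)]
key_27_mid [([0.4761, -0.2293, 0.0833], 0.71)]
[280.64201552 203.1908359 ]
190 80
```

View pics/w6c.png

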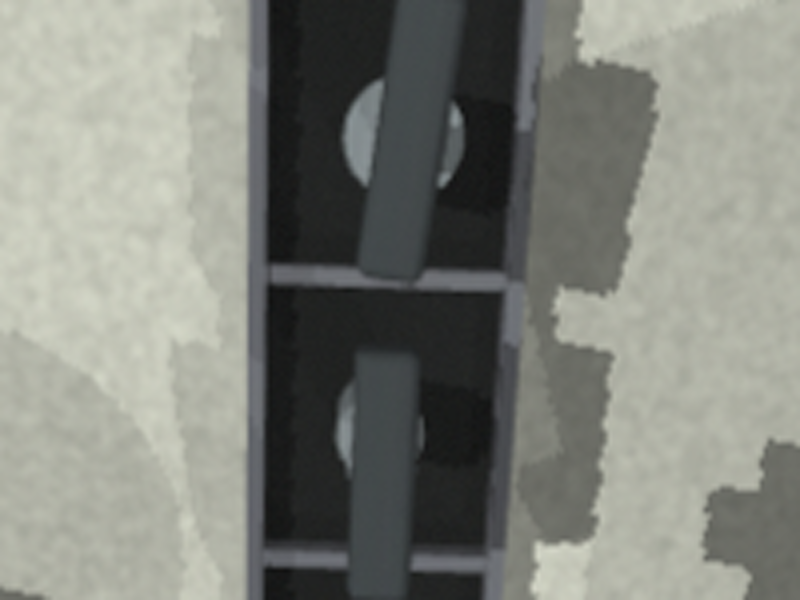

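The middle key's bar is at crop (350–418, 350–600). Its thin grey socket matches the 15 mm key, and it stands in the tray, unlike the orange ones.

Run:
```python
from h import *
f=lambda P:np.array(P)/4-.375+[190,80]
p=px("w6",f([(357,353),(418,354),(410,600),(350,597)]),.087)[:,:2];print(p,p.mean(0))
a=(p[0]+p[1])/2;b=(p[2]+p[3])/2;print(np.linalg.norm(a-b),np.arctan2(*(a-b)[::-1]),np.linalg.norm(p[0]-p[1]))
# socket: x range at z~.039
q=px("w6",f([(336,430),(425,430)]),.030)[:,:2];print(q,q.mean(0),np.linalg.norm(q[0]-q[1]))
```

```text
[[ 0.57821946 -0.20442673]
 [ 0.58120492 -0.2186034 ]
 [ 0.52000281 -0.23141726]
 [ 0.51741954 -0.2164361 ]] [ 0.54921168 -0.21772087]
0.06225087993005917 0.2007257505603532 0.014487620064791122
[[ 0.54550379 -0.20553998]
 [ 0.55121975 -0.23062189]] [ 0.54836177 -0.21808094] 0.025724967528682054
```

Request:
step_arm(
  commands=[
    {"translation":[2.6,6.6,0],"roll":0.022},
    {"translation":[0,0,20],"roll":0},
    {"translation":[0,0,20],"roll":0},
    {"translation":[0,0,20],"roll":0},
    {"translation":[0,0,20],"roll":0},
    {"translation":[0,0,20],"roll":0},
    {"translation":[0,0,20],"roll":0},
    {"translation":[0,0,20],"roll":0},
    {"translation":[0,0,12],"roll":0},
    {"translation":[0,0,9.6],"roll":0},
    {"translation":[0,0,0],"roll":0},
  ],
)

```text
time: 15.33
tool_pos: [0.5481, -0.2187, 0.058]
tool_rot: [-3.139, 0.003, 0.195]
contact_force: [-1.2, -0.7, -0.5]
opening: 0.0919
grip_force: 0.0
```

Request:
step_arm(
  commands=[
    {"translation":[0,0,0],"roll":0},
    {"translation":[0,0,0],"roll":0},
    {"translation":[0,0,0],"roll":0},
    {"translation":[0,0,0],"roll":0},
    {"translation":[0,0,0],"roll":0},
    {"translation":[0,0,0],"roll":0},
    {"translation":[0,0,0],"roll":0},
    {"translation":[0,0,0],"roll":0},
    {"translation":[0,0,0],"roll":0},
    {"translation":[0,0,0],"roll":0},
    {"translation":[0,0,0],"roll":0},
    {"translation":[0,0,0],"roll":0},
    {"translation":[0,0,0],"roll":0},
    {"translation":[0,0,0],"roll":0},
  ],
  fingers=0,
  grip_force=30,
)

```text
time: 16.5
tool_pos: [0.5489, -0.2188, 0.06]
tool_rot: [-3.142, 0.0, 0.196]
contact_force: [0.3, 0.4, -0.4]
opening: 0.016
grip_force: 30.0
```

Request:
step_arm(
  commands=[
    {"translation":[0,0,-5],"roll":0},
    {"translation":[0,0,-10],"roll":0},
    {"translation":[0,0,-15],"roll":0},
    {"translation":[0,0,-20],"roll":0},
    {"translation":[0,0,-20],"roll":0},
    {"translation":[0,0,-20],"roll":0},
    {"translation":[0,0,-20],"roll":0},
    {"translation":[0,0,0],"roll":-0.071},
    {"translation":[0,0,0],"roll":-0.071},
    {"translation":[0,0,0],"roll":-0.071},
    {"translation":[0,0,0],"roll":-0.071},
    {"translation":[0,0,0],"roll":-0.071},
    {"translation":[0,0,0],"roll":-0.071},
    {"translation":[0,0,0],"roll":0},
    {"translation":[0,0,0],"roll":0},
  ],
)

```text
time: 17.75
tool_pos: [0.549, -0.2189, 0.1709]
tool_rot: [3.141, -0.0, 0.62]
contact_force: [0.3, 0.7, -0.5]
opening: 0.0155
grip_force: 30.0
```

Run:
```python
from h import *
s=observe();p=s["tool_pos"];y=s["tool_rot"][2];d=np.array([.5007,.068])-p[:2];print(s["tool_rot"],1000*np.array([d@[np.cos(y),np.sin(y)],d@[np.sin(y),-np.cos(y)]]),p,s["opening"],s["grip_force"],s["contact_force"])
```

```text
[ 3.14076733e+00 -2.62718878e-04  6.19754888e-01] [ 127.26176153 -261.58599148] [ 0.54904474 -0.21885462  0.17087285] 0.015486247629389854 29.983557164669037 [ 0.33345088  0.68496999 -0.54908388]
```

Request:
step_arm(
  commands=[
    {"translation":[8,-16.4,0],"roll":0},
    {"translation":[8,-16.4,0],"roll":0},
    {"translation":[8,-16.4,0],"roll":0},
    {"translation":[8,-16.4,0],"roll":0},
    {"translation":[8,-16.4,0],"roll":0},
    {"translation":[8,-16.4,0],"roll":0},
    {"translation":[8,-16.4,0],"roll":0},
    {"translation":[8,-16.4,0],"roll":0},
    {"translation":[8,-16.4,0],"roll":0},
    {"translation":[8,-16.4,0],"roll":0},
    {"translation":[8,-16.4,0],"roll":0},
    {"translation":[8,-16.4,0],"roll":0},
    {"translation":[8,-16.4,0],"roll":0},
    {"translation":[8,-16.4,0],"roll":0},
    {"translation":[8,-16,0],"roll":0},
    {"translation":[7,-16,0],"roll":0},
    {"translation":[0,0,0],"roll":0},
    {"translation":[0,0,0],"roll":0},
    {"translation":[0,0,0],"roll":0},
    {"translation":[0,0,0],"roll":0},
  ],
)

```text
time: 19.42
tool_pos: [0.5001, 0.067, 0.1703]
tool_rot: [3.141, -0.0, 0.62]
contact_force: [-1.0, 0.4, -0.1]
opening: 0.0161
grip_force: 30.0
```

Run:
```python
from h import *
im=snap("wrist","w7");print(observe()["opening"])
for c in("scene",): snap(c,"s7")
d=np.load("pics/s7.npz");T=d["T"];K=d["K"]
for P in([.5007,.068,.116],[.5007,.068,.036]):
    c=T[:3,:3].T@(np.array(P)-T[:3,3]);u=K@(c*[1,-1,-1]);print(u[:2]/u[2])
```

```text
19.42 [0.5001 0.067  0.1703] [ 3.1411e+00 -1.0000e-04  6.2030e-01]
0.015890627842199478
19.47 [0.5001 0.067  0.1702] [ 3.1412 -0.      0.6202]
[305.05266222 199.1624708 ]
[303.93398584 227.42632325]
```

Request:
step_arm(
  commands=[
    {"translation":[0.5,-0.4,15],"roll":0},
    {"translation":[0,0,20],"roll":0},
    {"translation":[0,0,20],"roll":0},
    {"translation":[0,0,15],"roll":0},
    {"translation":[0,0,5],"roll":0},
    {"translation":[0,0,0],"roll":0},
    {"translation":[0,0,0],"roll":0},
    {"translation":[0,0,0],"roll":0},
  ],
)

```text
time: 20.18
tool_pos: [0.5008, 0.0682, 0.0961]
tool_rot: [3.14, -0.001, 0.621]
contact_force: [0.9, -0.7, -0.5]
opening: 0.0155
grip_force: 30.0
```

Request:
step_arm(
  commands=[
    {"translation":[0,0,2],"roll":0},
    {"translation":[0,0,2],"roll":0},
    {"translation":[0,0,2],"roll":0},
    {"translation":[0,0,1],"roll":0},
    {"translation":[0,0,0],"roll":0},
  ],
)

```text
time: 20.6
tool_pos: [0.4998, 0.0684, 0.0879]
tool_rot: [-3.141, 0.0, 0.622]
contact_force: [-0.1, 0.4, -0.8]
opening: 0.0159
grip_force: 30.0
```

Request:
step_arm(
  commands=[
    {"translation":[0,0,1],"roll":0},
    {"translation":[0,0,1],"roll":0},
    {"translation":[0,0,1],"roll":0},
    {"translation":[0,0,1],"roll":0},
    {"translation":[0,0,0.5],"roll":0},
    {"translation":[0,0,0],"roll":0},
  ],
)

```text
time: 21.1
tool_pos: [0.4999, 0.0684, 0.0834]
tool_rot: [-3.141, 0.0, 0.622]
contact_force: [0.1, 0.5, -1.6]
opening: 0.0156
grip_force: 30.0
```

Request:
step_arm(
  commands=[
    {"translation":[0,0,1],"roll":0},
    {"translation":[0,0,1],"roll":0},
    {"translation":[0,0,1],"roll":0},
    {"translation":[0,0,0],"roll":0},
  ],
)

```text
time: 21.43
tool_pos: [0.5002, 0.0683, 0.0805]
tool_rot: [3.141, -0.0, 0.622]
contact_force: [1.3, -0.7, -1.6]
opening: 0.016
grip_force: 30.0
```

Request:
step_arm(
  commands=[
    {"translation":[0,0,1],"roll":0},
    {"translation":[0,0,1],"roll":0},
    {"translation":[0,0,1],"roll":0},
    {"translation":[0,0,1],"roll":0},
    {"translation":[0,0,1],"roll":0},
    {"translation":[0,0,0.7],"roll":0},
    {"translation":[0,0,0.7],"roll":0},
    {"translation":[0,0,0],"roll":0},
  ],
)

```text
time: 22.1
tool_pos: [0.5001, 0.0684, 0.0741]
tool_rot: [3.141, -0.0, 0.622]
contact_force: [2.1, 0.5, -2.0]
opening: 0.0159
grip_force: 30.0
```

Request:
step_arm(
  commands=[
    {"translation":[0,0,0.7],"roll":0},
    {"translation":[0,0,0.7],"roll":0},
    {"translation":[0,0,0],"roll":0},
    {"translation":[0,0,0],"roll":0},
  ],
)

```text
time: 22.43
tool_pos: [0.5001, 0.0684, 0.0729]
tool_rot: [3.141, -0.0, 0.622]
contact_force: [1.8, -0.6, 1.3]
opening: 0.0158
grip_force: 30.0
```

Request:
step_arm(
  commands=[
    {"translation":[0,0,0.7],"roll":0},
    {"translation":[0,0,0.5],"roll":0},
    {"translation":[0,0,0],"roll":0},
    {"translation":[0,0,0],"roll":0},
  ],
)

```text
time: 22.77
tool_pos: [0.5005, 0.0685, 0.0728]
tool_rot: [3.141, -0.001, 0.622]
contact_force: [-1.4, 0.5, 11.8]
opening: 0.0158
grip_force: 30.0
```

Run:
```python
from h import *
im=snap("scene","s8");s=observe();print(s["contact_force"],s["torque"])
cv2.imwrite("pics/s8c.png",cv2.resize(im[110:290,170:410,::-1],(800,600),interpolation=cv2.INTER_CUBIC))
```

```text
22.77 [0.5005 0.0685 0.0728] [ 3.1406e+00 -1.4000e-03  6.2190e-01]
[-1.07432368  0.15404941 11.71158439] [-0.05744945  0.15211879 -0.03388382]
```

View pics/s8c.png

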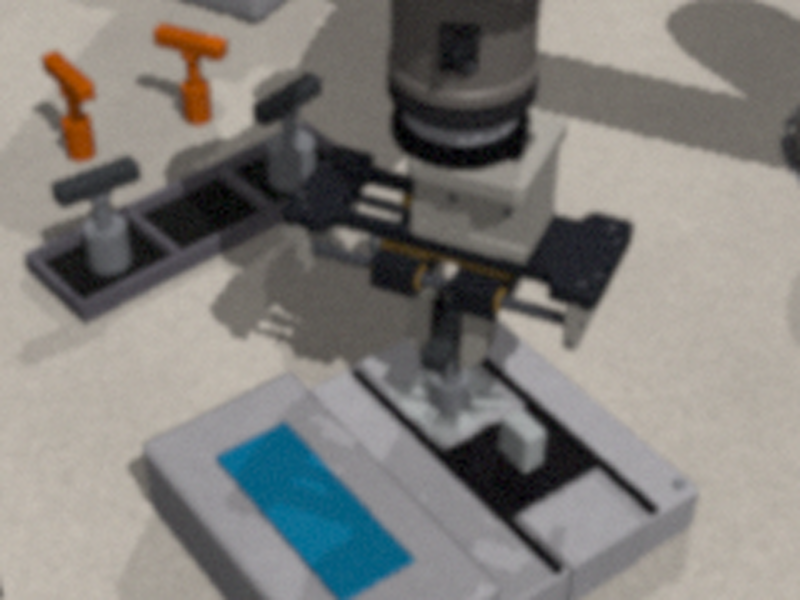

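The key sits in the well at crop (450,390), with its foot firmly stopped at well-floor height. The cover is open and the other two keys stand upright in the tray.

```bash
python3 -c "
from cell import *
print(hand_in())"
```

```text
the job is handed in; nothing more can be done
None
```

The cover is fully open at its stop, and the 15 mm key is held upright in the gripper, seated fully over the nut; I picked it by measuring the nut in the wrist camera, so the other two keys were never moved from the tray. Handed in at about 23 s of the 64 s limit.

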